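# Put the T-wrench away and shut the bench cabinet

### The arm

A 6-joint arm with a two-finger parallel gripper is mounted at the origin on the work surface. World frame = base frame: x ahead of the robot, y to its left, z up, the work surface at z = 0. Lengths are in m, angles in rad, forces in N, time in s.
With the tool pointing down it reaches from about 0.4 to 0.825 m from the base axis. Payload 7 kg.
Tool frame: the origin (TCP) lies at the very end of the fingers, on their centre line; the grasp point (between the pads) lies 19 mm behind it; z points along the fingers, y is the direction in which the jaws open and shut (so a half turn about z gives the same grasp; the last joint's range is limited). The gripper opens to 88 mm and grips with 3 to 60 N. Pads are 19 mm wide; open, the fingers measure 130 mm over their backs; the gripper's body (78 mm by 193 mm) begins 47 mm behind the grasp point.
Start: joints at [-0.993, 0.359, 0.012, 0, -1.224, -0.288], TCP at [0.193, -0.647, 0.227] pointing down, gripper open.
Joint ranges: [-3.07, 3.07], [-1.43, 2.12], [-1.02, 1.25], [-3.03, 1.67], [-3.05, -0], [-3.03, 3.03]. Speed limits (rad/s): [2.39, 2.39, 3.01, 3.14, 3.14, 3.14].

### API

Orientations are given as [roll, pitch, yaw] about the fixed x, y, z axes, in that order (R = Rz(yaw) Ry(pitch) Rx(roll)).
In Python, from station import arm gives the robot as it stands.
- The arm moves only by the shell command python3 -m inch 'ROWS' [FORCE]. ROWS is text: rows parted by semicolons, each of 7 numbers parted by spaces: the closure, from 0 (fully open) to 1 (shut), then the shift along the tool's x, y, z each as a share of 300 mm, from -1 to 1, then the turn, a rotation vector about the tool's x, y, z each as a share of 60 degrees, from -1 to 1. In form: grip tx ty tz rx ry rz; .... A call has 1 to 12 rows; each row is the pose to reach, as a shift and turn from the pose commanded when the call began, along the tool's axes at that moment; what a row does not reach only later rows make up. A row lasts 1/10 s, in which the tool goes at most 50 mm and 8.59 degrees, less where a joint would pass 70% of its speed; a pose out of reach is approached as far as the arm can. A call with a number of a shift or a turn outside -1 to 1 is refused whole. A call with a gripper value outside its range is refused whole. The fingers move at their own pace and stop on an object; FORCE is the grip in N (left out, the last holds). Time passes only in rows, so rows that repeat a pose let the fingers close. It gives the time, the measured TCP pose, the force and the opening at its end, in the units of the state.
- arm.get_state(): the state, without advancing time (a new reading comes with each control period).
- arm.grab_frame(name): name is "scene" or "top" or "wrist"; returns a dict with "img" (420x560x3 uint8, red, green, blue), "range_z" (420x560 float32, m along the optical axis (not along the pixel's ray), 0 where there is no reading), "fx", "fy", "cx", "cy" (pixels), "extrinsics" (4x4, takes a point from world to camera coordinates); the wrist camera has in their place "tool_from_camera" (4x4, takes a point from camera to tool coordinates, whose origin is the TCP and whose axes are the flange's). Camera axes: x right, y up, looking along -z (the intrinsics and any distortion apply to the point x, -y, -z); pixel columns grow to the right and rows downward; lengths in m; the calibration is good to about 2 mm. A picture is of the moment at which its call begins: read the wrist's pose just before it.
- arm.job_done(): hands the job in, once; it reports no verdict.
The state is a dict: "t": time; "q": joint angles; "qd": joint speeds; "joint_efforts": joint torques, N m; "eef_pos": TCP position; "ee_rot": TCP orientation; "force": force on the tool from outside, world axes, zero at the start; "moment": the same for the moment, N m; "width": finger opening in m.
Only numpy, scipy, OpenCV 4.12 (cv2) and the standard library are available. Lean on these libraries where they do the work, as an engineer would, in place of code of your own. Each camera call takes 0.05 s, during which the arm holds its last target.

### The job

The batch is done: put the T-handle wrench back in its drawer, laid flat (not dropped) in the wide front bay of the bench cabinet's lower drawer, and push both of the cabinet's open drawers fully home until they click into their catches, without slamming them. Leave the pots and the carton as they stand.

Things in the scene. Friction and masses are not known exactly. Their poses are not given: they have to be found in the camera images.
- cabinet: Grey sheet-steel two-drawer bench cabinet fixed to the bench, 280 mm wide, 300 mm deep, top at 128 mm. Origin: on the bench under the middle of its front edge. x points horizontally from the front into the cabinet (the way the drawers shut), y to the left along the front, z up. Its position and heading on the bench vary.
- top_drawer (a joint): Opening of the shallow upper drawer, m: 0 home, at most 0.140. Starts 0.05 to 0.13 open, covering part of the lower one. Slides along the cabinet's x with about 1 N of friction, stays where left. A sprung ball catch resists with about 6 N from 14 to 6 mm short of home, then draws it in with a click and holds it. Not pushed over the catch, it stays 5 mm or more open.
- top_drawer_pull (a point): Middle of the leading edge of the upper drawer's pull: a 4 mm thick, 110 mm wide steel lip along the top edge of the drawer front, 120 mm above the bench, 22 mm out from the cabinet's front edge when home. The flat front panel (8 mm thick, 276 mm wide, 81 to 122 mm above the bench) lies 14 mm behind this point. Moves with the drawer.
- low_drawer (a joint): How far the deep lower drawer stands open, in m: 0 home, at most 0.175; it starts 0.145 to 0.175 open. Same slide, friction and catch as the upper one.
- low_drawer_pull (a point): Middle of the leading edge of the lower drawer's pull, the same lip, 76 mm above the bench; its front panel (11 to 78 mm above the bench) lies 14 mm behind this point. Moves with the drawer.
- tool_bay (a point): Centre of the floor of the lower drawer's wide front bay, 19 mm above the bench, 64 mm behind the drawer front's back; axes as the cabinet's. Bay: 128 mm along x (drawer front to cross divider), 178 mm along y. Wall heights above its floor: front 59, right side 51, divider behind and partition on the left 40 mm (left of it a narrow bay with three sockets). Covered while the upper drawer is open.
- wrench: Bare steel T-handle socket wrench, 150 mm long, lying flat on the bench. Origin on the shaft's axis, 7 mm above the surface it lies on. x runs along the shaft towards the socket: the cross handle (14 mm thick, 90 mm long along y) is centred at x = -61 mm, the shaft is 10 mm thick, the socket end (14 mm thick) reaches from x = 52 to 82 mm. z up. 0.2 kg, varying.
- wrench_grip (a point): The wrench's balance point, on its shaft's axis, at x = -19 mm from its origin; grip here across the shaft (10 mm). Axes as the wrench's.
- pot_stack: Stack of four nested black cast pots, 95 mm across, 116 mm over the two lugs (along its x), 123 mm tall; loose bystander. Origin at the centre of its foot.
- lidded_pot: One black cast pot with its lid on, 95 mm across, 116 mm over the two lugs (along its x), 78 mm tall to the top of the knob; loose bystander. Origin at the centre of its foot.
- carton: Closed cardboard carton, 100 by 130 by 60 mm tall, standing loose on top of the cabinet; bystander. Origin at the centre of its underside.
Mind the look-alikes: they are no part of the job. Of the things that look like the wrench, the largest one is meant.

How it is judged:
By the outcome, as a careful person would: the job done as asked, in the order asked, and still so for the second after the job is handed in, with the robot touching nothing.
It also fails if it takes over 72 s, if anything falls off the work surface, if the arm or the gripper's body presses on something with over 40 N, if the wrist force passes 120 N, or if a joint passes its speed limit or range.

## Working session

There is one attempt and no reset: what is moved stays moved. The work goes in short steps, Python scripts to look and compute and a shell command to move; the robot and the scene stay as the last step left them, time stands still between calls to the robot, and variables do not carry over. Pictures are saved under pics/ and viewed, and the job is handed in when it is done.

```bash
ls; mkdir -p pics
cat > h.py <<'E'
import numpy as np, cv2
from station import arm
from scipy.spatial.transform import Rotation as R
def world_pts(f,T_wc=None):
    # returns HxWx3 world points
    z=f["range_z"]; h,w=z.shape
    u,v=np.meshgrid(np.arange(w),np.arange(h))
    p=np.stack([(u-f["cx"])/f["fx"]*z, -(v-f["cy"])/f["fy"]*z, -z],-1)
    if T_wc is None: T_wc=np.linalg.inv(f["extrinsics"])
    P=p@T_wc[:3,:3].T+T_wc[:3,3]
    P[z==0]=np.nan
    return P
def tool(s):
    T=np.eye(4); T[:3,:3]=R.from_euler('xyz',s["ee_rot"]).as_matrix(); T[:3,3]=s["eef_pos"]; return T
def wrist():
    s=arm.get_state(); f=arm.grab_frame("wrist")
    return f, world_pts(f, tool(s)@f["tool_from_camera"])
def save(n,im): cv2.imwrite(f"pics/{n}.png",im[:,:,::-1])
E
python3 - <<'E'
from h import *
print(arm.get_state())
for n in ["scene","top"]:
    f=arm.grab_frame(n); save(n+"0",f["img"]); P=world_pts(f); np.savez(n+"0.npz",P=P,img=f["img"],K=[f["fx"],f["fy"],f["cx"],f["cy"]],E=f["extrinsics"])
    print(n,f.keys(),np.linalg.inv(f["extrinsics"])[:3,3],(f["range_z"]>0).mean())
f,P=wrist(); save("wrist0",f["img"]);print(f.keys(),f["tool_from_camera"])
E
```

```text
pics
{'t': 0.0, 'q': array([-9.92877089e-01,  3.59396800e-01,  1.10798188e-02, -3.27187374e-04,
       -1.22409613e+00, -2.88072414e-01]), 'qd': array([-6.32505760e-04, -2.66289845e-04, -6.96725678e-05,  1.75597936e-03,
        9.09261261e-05,  1.46593847e-03]), 'joint_efforts': array([ 3.62684923e-04, -5.82724857e+01,  2.93056870e+01,  6.99741483e+00,
        6.79255289e-03, -1.20662326e-04]), 'eef_pos': array([ 0.19273504, -0.64640346,  0.22562953]), 'ee_rot': array([ 3.13995510e+00, -1.64473751e-04, -2.85185712e+00]), 'force': array([ 0.55726404, -0.58646533,  0.63316558]), 'moment': array([-0.01888769, -0.02566133,  0.0409504 ]), 'width': 0.08797177842641261}
scene dict_keys(['img', 'range_z', 'fx', 'fy', 'cx', 'cy', 'extrinsics']) [ 0.5274192  -0.86371348  0.77466917] 0.995875850340136
top dict_keys(['img', 'range_z', 'fx', 'fy', 'cx', 'cy', 'extrinsics']) [ 0.46184313 -0.04168502  1.13511624] 0.9960926870748299
dict_keys(['img', 'range_z', 'fx', 'fy', 'cx', 'cy', 'tool_from_camera']) [[-1.18165406e-04  9.51766045e-01  3.06824676e-01  8.38211573e-02]
 [ 9.99999990e-01  8.97704541e-05  1.06656788e-04  6.50532705e-04]
 [ 7.39685191e-05  3.06824686e-01 -9.51766046e-01 -1.59180646e-01]
 [ 0.00000000e+00  0.00000000e+00  0.00000000e+00  1.00000000e+00]]
```

View pics/scene0.png

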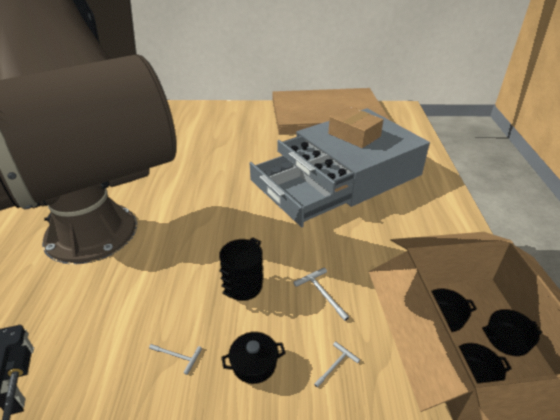

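View pics/top0.png

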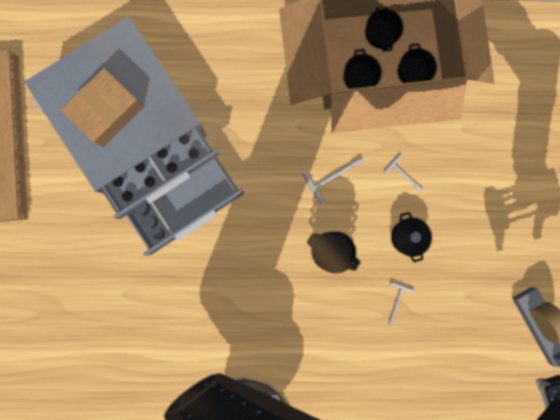

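The scene view shows three T-handles: A at (322,290), B at (338,362) and C at (180,355). In the top view they are at (332,178), (403,170) and (400,300). A looks the largest. The cabinet has both drawers open, top view about (170,190). I'll measure each T-handle and check A in a crop.

Run:
```python
from h import *
T=np.load("top0.npz"); S=np.load("scene0.npz")
P=T["P"]
# bench plane
print("bench z", np.nanmedian(P[330:360,300:480,2]), np.nanmedian(P[150:160,500:550,2]))
for n,(u0,u1,v0,v1) in dict(A=(295,370,148,208),B=(378,428,148,192),C=(382,418,272,330)).items():
    for nm,PP in (("top",P),("scene",S["P"])):
        if nm=="top": Q=PP[v0:v1,u0:u1].reshape(-1,3); bb=(np.nanmin(Q[:,:2],0),np.nanmax(Q[:,:2],0))
        else: Q=PP.reshape(-1,3); Q=Q[(Q[:,:2]>bb[0]).all(1)&(Q[:,:2]<bb[1]).all(1)]
        m=(Q[:,2]>0.006)&(Q[:,2]<0.03); Q=Q[m]
        if len(Q)<10: print(n,nm,len(Q)); continue
        r=cv2.minAreaRect(Q[:,:2].astype(np.float32)*1000); print(n,nm,len(Q),np.round(r[0]),np.round(r[1]),r[2],np.percentile(Q[:,2],[10,50,95]).round(4))
im=T["img"][130:340,280:440]; save("cropT",cv2.resize(im,None,fx=3.5,fy=2.8,interpolation=cv2.INTER_CUBIC)[:600])
im=S["img"][140:230,230:440]; save("cropS",cv2.resize(im,None,fx=3.8,fy=3.8,interpolation=cv2.INTER_CUBIC))
im=T["img"][10:270,20:260]; save("cropC",cv2.resize(im,None,fx=2.2,fy=2.2,interpolation=cv2.INTER_CUBIC))
```

```text
bench z 0.00018438398896858388 -0.0006568904111666773
A top 435 [ 622. -207.] [133. 175.] 64.38446807861328 [0.008  0.0116 0.0158]
A scene 396 [ 609. -228.] [ 87. 152.] 15.418113708496094 [0.0071 0.0096 0.0128]
B top 170 [ 634. -395.] [129.  72.] 40.00090026855469 [0.0068 0.0087 0.0119]
B scene 163 [ 638. -410.] [105.  60.] 63.43183135986328 [0.0063 0.0073 0.0094]
C top 180 [ 301. -376.] [ 61. 102.] 72.03900909423828 [0.0065 0.0087 0.0125]
C scene 161 [ 302. -376.] [ 62. 102.] 70.21021270751953 [0.0063 0.0072 0.0094]
```

View pics/cropT.png

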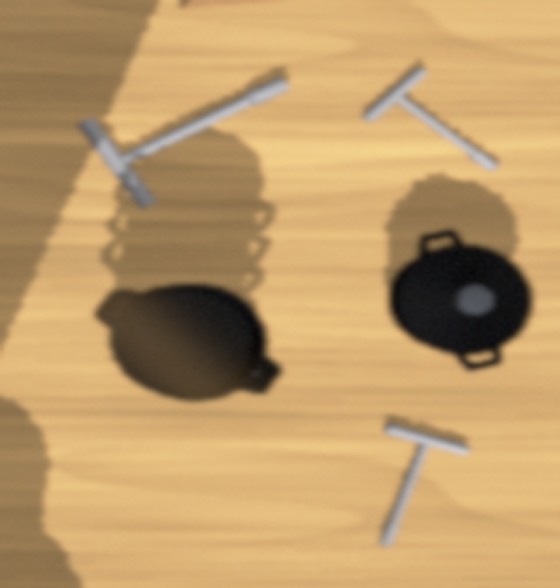

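View pics/cropC.png

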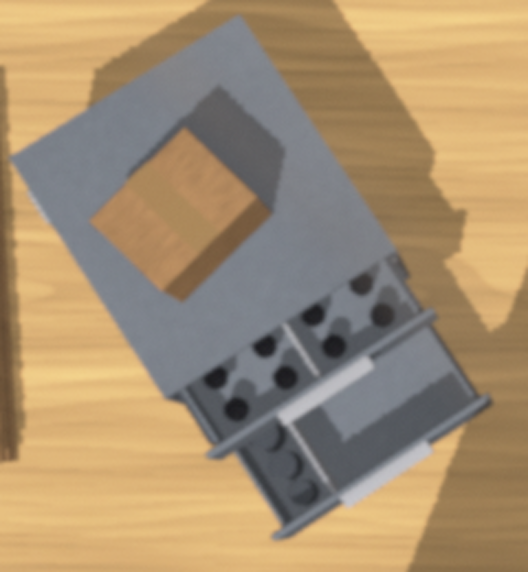

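View pics/cropS.png

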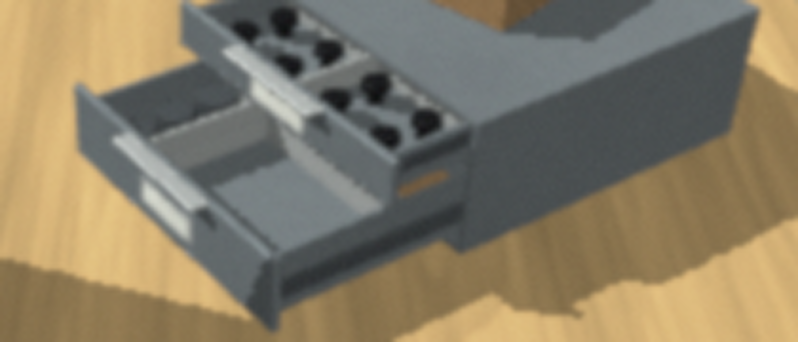

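The crop confirms A: 152 x 87 mm, against about 105–129 x 60–72 mm for B and C. Next I'll fit the wrench and cabinet poses.

```bash
cat >> h.py <<'E'
def inv_proj(T,p):
    # project world point(s)
    fx,fy,cx,cy=T["K"]; q=np.c_[np.atleast_2d(p),np.ones(len(np.atleast_2d(p)))]@T["E"].T
    return np.c_[cx+fx*q[:,0]/-q[:,2], cy-fy*q[:,1]/-q[:,2]]
E
python3 - <<'E'
from h import *
T=np.load("top0.npz"); S=np.load("scene0.npz")
for nm,D in (("top",T),("scene",S)):
    P=D["P"].reshape(-1,3)
    m=(abs(P[:,2]-0.128)<0.004)&(P[:,0]>0.4)&(P[:,1]>-0.15)
    Q=P[m]
    # keep largest cluster by image component
    M=(m.reshape(420,560)).astype(np.uint8); n,l,st,c=cv2.connectedComponentsWithStats(M); k=1+np.argmax(st[1:,4])
    Q=D["P"][l==k]; r=cv2.minAreaRect((Q[:,:2]*1000).astype(np.float32)); print(nm,"cab top",len(Q),r,np.median(Q[:,2])); print(cv2.boxPoints(r))
    # plates : carton
    m=(P[:,2]>0.175)&(P[:,2]<0.2)&(P[:,0]>0.4)&(P[:,1]>0); Q=P[m]
    r=cv2.minAreaRect((Q[:,:2]*1000).astype(np.float32)); print("carton",len(Q),r)
print("tcp px",inv_proj(T,[[0.193,-0.647,0.226],[0.193,-0.647,0.3]]))
for sgn in(-.1,.1): print(sgn,inv_proj(T,[[0.193-0.286*sgn,-0.647+0.958*sgn,0.29]]))
print("base",inv_proj(T,[[0,0,0]]))
print(inv_proj(T,[[0.61,-0.228,0.01]]))
E
```

```text
top cab top 12267 ((767.982666015625, 304.83123779296875), (303.2474365234375, 282.0279541015625), 34.159873962402344) 0.1284743970901856
[[563.3381  336.3793 ]
 [721.69794 103.00852]
 [972.62726 273.28317]
 [814.2674  506.65396]]
carton 2961 ((745.092529296875, 311.2525939941406), (102.11724090576172, 130.4882354736328), 46.26939010620117)
scene cab top 2746 ((768.15673828125, 302.28631591796875), (304.7139587402344, 283.9925537109375), 33.763973236083984) 0.1257861313557994
[[562.57947  335.65677 ]
 [720.4149    99.564064]
 [973.734    268.91586 ]
 [815.89856  505.00858 ]]
carton 817 ((746.1057739257812, 310.621337890625), (107.24357604980469, 131.822265625), 47.664302825927734)
tcp px [[564.02104736 375.55686135]
 [590.8832695  387.76303942]]
-0.1 [[636.72917864 370.32246714]]
0.1 [[536.73025335 401.8082297 ]]
base [[244.38096895 428.17224587]]
[[337.31775931 180.67751314]]
```

View pics/wrist0.png

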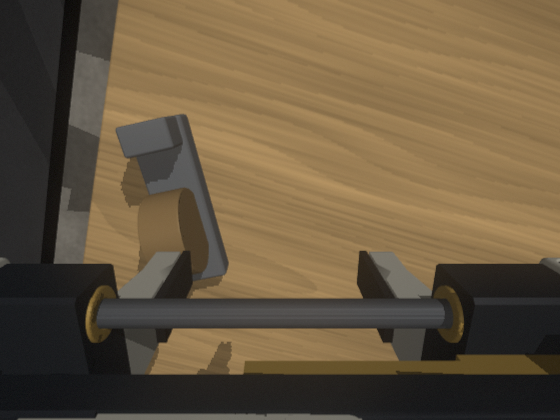

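```bash
cat >> h.py <<'E'
CAB=np.array([0.6432,0.2192]); CH=np.deg2rad(34.0)
def to_cab(P,c=CAB,h=CH):
    d=P[...,:2]-c; o=P.copy(); o[...,0]=d[...,0]*np.cos(h)+d[...,1]*np.sin(h); o[...,1]=-d[...,0]*np.sin(h)+d[...,1]*np.cos(h); return o
def from_cab(p):
    p=np.array(p,float); o=p.copy(); o[0]=CAB[0]+p[0]*np.cos(CH)-p[1]*np.sin(CH); o[1]=CAB[1]+p[0]*np.sin(CH)+p[1]*np.cos(CH); return o
E
python3 - <<'E'
from h import *
T=np.load("top0.npz"); S=np.load("scene0.npz")
for nm,D in (("top",T),("scene",S)):
    C=to_cab(D["P"]).reshape(-1,3); C=C[~np.isnan(C[:,0])]
    m=(abs(C[:,1])<0.13)&(C[:,0]>-0.25)&(C[:,0]<0.02)
    C=C[m]
    for y0,y1 in ((-0.05,0.05),(-0.13,-0.07),(0.07,.13)):
        s=C[(C[:,1]>y0)&(C[:,1]<y1)]
        print(nm,y0); 
        print([(round(x,3),round(float(np.percentile(s[(s[:,0]>=x)&(s[:,0]<x+.006),2],95)),3)) for x in np.arange(-0.22,0.01,.006) if ((s[:,0]>=x)&(s[:,0]<x+.006)).sum()>2])
    for z,l in ((.122,'up'),(.078,'low')):
        s=C[(abs(C[:,2]-z)<.006)&(C[:,0]<-0.02)]; 
        if l=='low': s=s[s[:,0]<-.14]
        for a,b in((-.13,-.06),(-.045,.045),(.06,.13)):
            q=s[(s[:,1]>a)&(s[:,1]<b)]; print(l,a,len(q),np.percentile(q[:,0],[3,50,97]).round(4) if len(q) else None)
        print(l,"y",np.percentile(s[:,1],[0.5,99.5]))
E
```

```text
top -0.05
[(np.float64(-0.22), 0.004), (np.float64(-0.214), 0.004), (np.float64(-0.208), 0.004), (np.float64(-0.202), 0.004), (np.float64(-0.196), 0.004), (np.float64(-0.19), 0.081), (np.float64(-0.184), 0.081), (np.float64(-0.178), 0.082), (np.float64(-0.172), 0.081), (np.float64(-0.166), 0.022), (np.float64(-0.16), 0.023), (np.float64(-0.154), 0.022), (np.float64(-0.148), 0.023), (np.float64(-0.142), 0.023), (np.float64(-0.136), 0.023), (np.float64(-0.13), 0.023), (np.float64(-0.124), 0.023), (np.float64(-0.118), 0.024), (np.float64(-0.112), 0.023), (np.float64(-0.106), 0.023), (np.float64(-0.1), 0.023), (np.float64(-0.094), 0.03), (np.float64(-0.088), 0.125), (np.float64(-0.082), 0.125), (np.float64(-0.076), 0.124), (np.float64(-0.07), 0.125), (np.float64(-0.064), 0.111), (np.float64(-0.058), 0.111), (np.float64(-0.052), 0.112), (np.float64(-0.046), 0.113), (np.float64(-0.04), 0.113), (np.float64(-0.034), 0.112), (np.float64(-0.028), 0.109), (np.float64(-0.022), 0.098), (np.float64(-0.016), 0.111), (np.float64(-0.01), 0.113), (np.float64(-0.004), 0.13), (np.float64(0.002), 0.131),
[... 5384 characters left out ...]
19), (np.float64(-0.07), 0.12), (np.float64(-0.064), 0.109), (np.float64(-0.058), 0.114), (np.float64(-0.052), 0.113), (np.float64(-0.046), 0.116), (np.float64(-0.04), 0.115), (np.float64(-0.034), 0.114), (np.float64(-0.028), 0.115), (np.float64(-0.022), 0.113), (np.float64(-0.016), 0.111), (np.float64(-0.01), 0.112), (np.float64(-0.004), 0.126), (np.float64(0.002), 0.127), (np.float64(0.008), 0.127)]
up -0.13 52 [-0.0744 -0.0707 -0.0647]
up -0.045 136 [-0.0883 -0.0782 -0.0672]
up 0.06 39 [-0.0746 -0.0715 -0.0431]
up y [-0.12722676  0.12404448]
low -0.13 56 [-0.1762 -0.1724 -0.1673]
low -0.045 144 [-0.1898 -0.1798 -0.1685]
low 0.06 43 [-0.1772 -0.1732 -0.1675]
low y [-0.12601666  0.12433787]
```

Run:
```python
from h import *
from scipy.optimize import minimize
T=np.load("top0.npz"); S=np.load("scene0.npz")
def sd(q,p):
    d=q-p[:2]; c,s=np.cos(p[2]),np.sin(p[2]); x=d[:,0]*c+d[:,1]*s; y=-d[:,0]*s+d[:,1]*c
    def box(cx,hx,hy): 
        a=np.abs(x-cx)-hx; b=np.abs(y)-hy
        return np.hypot(np.maximum(a,0),np.maximum(b,0))+np.minimum(np.maximum(a,b),0)
    return np.minimum.reduce([box(-.061,.007,.045),box(0,.061,.005),box(.067,.015,.007)])
for nm,D in (("top",T),("scene",S)):
    img=D["img"].astype(int); P=D["P"]; 
    uv=inv_proj(D,[[.61,-.225,.007]])[0].astype(int)
    g=np.zeros((420,560),bool); g[uv[1]-40:uv[1]+40,uv[0]-45:uv[0]+45]=1
    sat=img.max(2)-img.min(2); m=g&(sat<38)&(img.max(2)>70)&(P[...,2]<.03)
    fx,fy,cx,cy=D["K"]; Ti=np.linalg.inv(D["E"]); v,u=np.nonzero(m)
    r=np.c_[(u-cx)/fx,-(v-cy)/fy,-np.ones(len(u))]@Ti[:3,:3].T; o=Ti[:3,3]
    k=(0.010-o[2])/r[:,2]; q=(o+r*k[:,None])[:,:2]
    best=None
    for a in np.deg2rad([-60,-40,-80]):
        x=minimize(lambda p:np.minimum(np.maximum(sd(q,p),-0.0)**2+ .0*1,4e-4).mean()+1e-9*0+ (0.02*np.abs(q.mean(0)-0)).sum()*0,[.61,-.225,a],method='Nelder-Mead',options=dict(xatol=1e-5,fatol=1e-12,maxiter=2000))
        if best is None or x.fun<best.fun: best=x
    p=best.x; print(nm,len(q),p[:2],np.rad2deg(p[2]),np.sqrt(best.fun), "grip",p[:2]-.019*np.array([np.cos(p[2]),np.sin(p[2])]))
    vis=D["img"].copy(); vis[m]=[255,0,0]; c=vis[uv[1]-60:uv[1]+60,uv[0]-70:uv[0]+70]; save("seg"+nm,cv2.resize(c,None,fx=5,fy=5,interpolation=0))
    Q=P.reshape(-1,3)
    for l,z0,z1,b in (("stack",.11,.135,(.3,.55,-.35,-.1)),("lid",.04,.07,(.35,.6,-.5,-.3))):
        s=Q[(Q[:,2]>z0)&(Q[:,2]<z1)&(Q[:,0]>b[0])&(Q[:,0]<b[1])&(Q[:,1]>b[2])&(Q[:,1]<b[3])]
        if len(s)>10: print(l,len(s),cv2.minEnclosingCircle((s[:,:2]*1000).astype(np.float32)),s[:,:2].min(0),s[:,:2].max(0), np.percentile(s[:,2],95))
```

```text
top 427 [ 0.62329729 -0.21862282] -58.36099859746975 8.144154794041409e-05 grip [ 0.61333055 -0.20244679]
stack 437 ((434.91949462890625, -205.13754272460938), 61.75443649291992) [ 0.38642389 -0.26116941] [ 0.48074426 -0.14745658] 0.12540871170091475
lid 1271 ((470.0475769042969, -404.24822998046875), 61.812965393066406) [ 0.40839965 -0.45185115] [ 0.53006866 -0.35513559] 0.06114234211597691
scene 493 [ 0.62351714 -0.22356079] -58.27975017385865 0.0004951796587522009 grip [ 0.61352747 -0.20739891]
stack 542 ((435.98565673828125, -206.69778442382812), 62.77797317504883) [ 0.3873578  -0.26289268] [ 0.48148117 -0.14902214] 0.12211374225232018
lid 1892 ((470.021240234375, -401.9333801269531), 61.829349517822266) [ 0.40869781 -0.45219268] [ 0.53158593 -0.35468133] 0.05848531818711031
```

```bash
cd pics; python3 -c "
import cv2,numpy as np
a=cv2.imread('segtop.png');b=cv2.imread('segscene.png');cv2.imwrite('seg2.png',cv2.resize(np.hstack([a,b]),(800,350)))"
```

```text
(no output)
```

View pics/seg2.png

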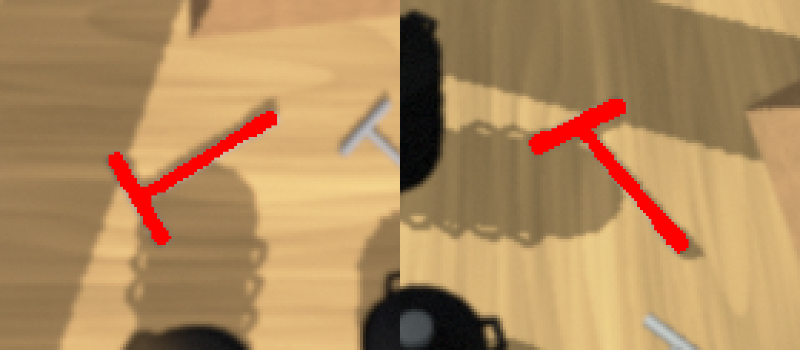

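```bash
cat >> h.py <<'E'
def plan(pos,yaw_deg,tilt=None,s=None):
    s=s or arm.get_state(); T=tool(s); Rt=R.from_euler('xyz',[np.pi,0,np.deg2rad(yaw_deg)])
    if tilt is not None: Rt=Rt*R.from_rotvec(np.deg2rad(tilt))
    d=T[:3,:3].T@(np.array(pos)-T[:3,3]); rv=(R.from_matrix(T[:3,:3]).inv()*Rt).as_rotvec()
    print("row: ",np.round(d/0.3,4),np.round(rv/np.deg2rad(60),4)," rows>=",round(max(np.linalg.norm(d)/.05,np.rad2deg(np.linalg.norm(rv))/8.59),1))
def st():
    s=arm.get_state(); print("t",round(s["t"],2),"p",s["eef_pos"].round(4),"yaw",np.rad2deg(s["ee_rot"]).round(2),"F",s["force"].round(1),"w",round(s["width"],4),"q",s["q"].round(2)); 
    c=to_cab(s["eef_pos"][None])[0]; print("cab",c.round(4))
E
python3 - <<'E'
from h import *
plan([.45,-.45,.24],-146)
print(from_cab([-.14,0,.1]))
E
```

```text
row:  [-1.0089  0.3827 -0.0469] [ 0.0012  0.     -0.2899]  rows>= 6.5
[0.52713474 0.14091299 0.1       ]
```

```bash
python3 -m inch '0.5 -0.95 0.36 -0.045 0 0 -0.29; 0.5 -0.95 0.36 -0.045 0 0 -0.29; 1 -0.95 0.36 -0.045 0 0 -0.29; 1 -0.95 0.36 -0.045 0 0 -0.29; 1 -0.95 0.36 -0.045 0 0 -0.29; 1 -0.95 0.36 -0.045 0 0 -0.29; 1 -0.95 0.36 -0.045 0 0 -0.29; 1 -0.95 0.36 -0.045 0 0 -0.29' 20
python3 - <<'E'
from h import *
st(); plan([.53,-.17,.24],-146); plan([.505,.12,.24],-146)
E
```

```text
t: 0.95
eef_pos: [0.4363, -0.4607, 0.2398]
ee_rot: [3.141, -0.0, -2.545]
force: [-1.0, 0.3, -0.4]
width: 0.0292
t 0.95 p [ 0.4363 -0.4607  0.2398] yaw [ 1.7997e+02 -1.0000e-02 -1.4583e+02] F [-1.   0.3 -0.4] w 0.0292 q [-0.51  0.29 -0.06 -0.   -1.22 -0.47]
cab [-0.5517 -0.448   0.2398]
row:  [-8.025e-01  6.264e-01 -6.000e-04] [ 0.0005 -0.0001  0.0028]  rows>= 6.1
row:  [-1.2764e+00  1.4730e+00 -2.0000e-04] [ 0.0005 -0.0001  0.0028]  rows>= 11.7
```

```bash
python3 -m inch '1 -0.8 0.62 0 0 0 0; 1 -0.8 0.62 0 0 0 0; 1 -0.8 0.62 0 0 0 0; 1 -0.8 0.62 0 0 0 0; 1 -0.8 0.62 0 0 0 0; 1 -0.8 0.62 0 0 0 0; 1 -0.8 0.62 0 0 0 0'
python3 - <<'E'
from h import *
st(); plan([.527-.03*.83,.141-.03*.56,.2],-146)
f,P=wrist(); save("w1",f["img"])
E
```

```text
t: 1.65
eef_pos: [0.5308, -0.1706, 0.2401]
ee_rot: [3.142, 0.001, -2.545]
force: [-0.3, -0.4, 0.9]
width: 0.0007
t 1.65 p [ 0.5308 -0.1706  0.2401] yaw [ 1.8000e+02  4.0000e-02 -1.4584e+02] F [-0.3 -0.4  0.9] w 0.0007 q [ 0.04  0.16 -0.23 -0.   -1.18 -1.01]
cab [-0.3111 -0.2603  0.2401]
row:  [-0.4725  0.8668  0.134 ] [0.0001 0.0006 0.0027]  rows>= 6.0
```

```bash
python3 -m inch '1 -0.47 0.87 0.13 0 0 0; 1 -0.47 0.87 0.13 0 0 0; 1 -0.47 0.87 0.13 0 0 0; 1 -0.47 0.87 0.13 0 0 0; 1 -0.47 0.87 0.13 0 0 0; 1 -0.47 0.87 0.13 0 0 0; 1 -0.47 0.87 0.13 0 0 0'
python3 - <<'E'
from h import *
st(); print(from_cab([-.125,0,.104])); plan(from_cab([-.125,0,.104]),-146)
f,P=wrist(); save("w2",f["img"])
f=arm.grab_frame("scene"); save("s2",f["img"])
E
```

```text
t: 2.4
eef_pos: [0.5006, 0.1241, 0.2002]
ee_rot: [3.141, -0.001, -2.546]
force: [-0.8, -0.7, -0.1]
width: 0.0004
t 2.4 p [0.5006 0.1241 0.2002] yaw [ 1.7998e+02 -4.0000e-02 -1.4586e+02] F [-0.8 -0.7 -0.1] w 0.0004 q [ 0.62  0.12 -0.37 -0.   -1.08 -1.6 ]
cab [-0.1714  0.0009  0.2002]
[0.5395703  0.14930089 0.104     ]
row:  [-0.1548 -0.0034  0.3205] [ 0.0003 -0.0007  0.0023]  rows>= 2.1
```

View pics/w2.png

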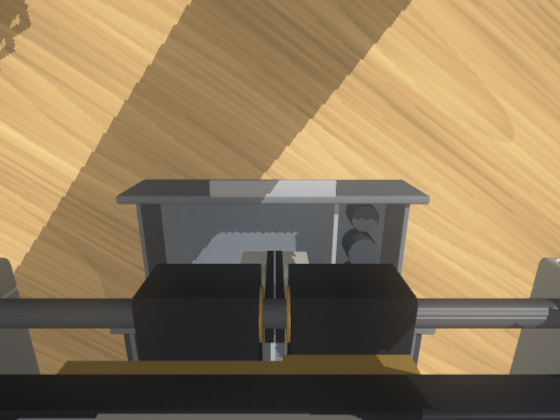

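View pics/s2.png

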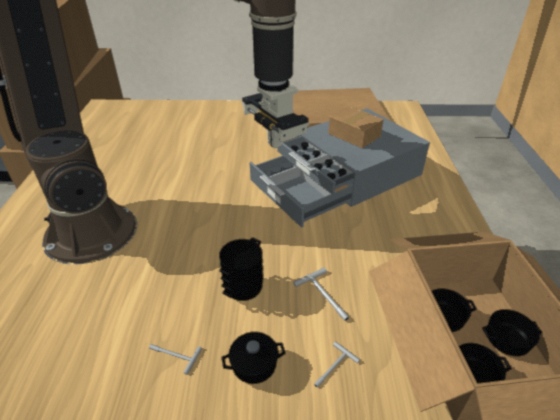

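The wrist view shows the fingers (273,265) above the lower drawer, in front of the upper drawer's pull. I'll descend there, then push.

```bash
python3 -m inch '1 0 0 0.16 0 0 0; 1 0 0 0.32 0 0 0; 1 -0.08 0 0.32 0 0 0; 1 -0.15 0 0.32 0 0 0; 1 -0.18 0 0.32 0 0 0; 1 -0.20 0 0.32 0 0 0; 1 -0.22 0 0.32 0 0 0; 1 -0.24 0 0.32 0 0 0'
python3 - <<'E'
from h import *
st()
E
```

```text
t: 3.3
eef_pos: [0.5608, 0.1613, 0.1054]
ee_rot: [3.141, 0.0, -2.549]
force: [-0.6, -0.4, 0.4]
width: 0.0007
t 3.3 p [0.5608 0.1613 0.1054] yaw [ 1.7999e+02  1.0000e-02 -1.4605e+02] F [-0.6 -0.4  0.4] w 0.0007 q [ 0.61  0.32 -0.35 -0.   -0.9  -1.59]
cab [-0.1007 -0.0019  0.1054]
```

```bash
python3 -m inch '1 -0.025 0 0 0 0 0; 1 -0.05 0 0 0 0 0; 1 -0.075 0 0 0 0 0; 1 -0.10 0 0 0 0 0; 1 -0.12 0 0 0 0 0; 1 -0.135 0 0 0 0 0; 1 -0.15 0 0 0 0 0; 1 -0.16 0 0 0 0 0'
python3 - <<'E'
from h import *
st()
E
```

```text
t: 4.1
eef_pos: [0.6007, 0.1892, 0.1049]
ee_rot: [3.141, -0.0, -2.548]
force: [-1.8, -0.2, 0.5]
width: 0.0004
t 4.1 p [0.6007 0.1892 0.1049] yaw [ 179.99   -0.   -145.99] F [-1.8 -0.2  0.5] w 0.0004 q [ 0.61  0.38 -0.25 -0.   -0.94 -1.59]
cab [-0.052  -0.0011  0.1049]
```

```bash
python3 -m inch '1 -0.01 0 0 0 0 0; 1 -0.02 0 0 0 0 0; 1 -0.03 0 0 0 0 0; 1 -0.04 0 0 0 0 0'; python3 -m inch '1 -0.008 0 0 0 0 0; 1 -0.016 0 0 0 0 0; 1 -0.016 0 0 0 0 0'
python3 - <<'E'
from h import *
st()
E
```

```text
t: 4.5
eef_pos: [0.6093, 0.1949, 0.1049]
ee_rot: [3.141, -0.003, -2.548]
force: [-4.5, -0.7, 2.0]
width: 0.0007
t: 4.8
eef_pos: [0.6153, 0.1987, 0.1053]
ee_rot: [-3.141, 0.001, -2.548]
force: [0.3, -0.2, -0.2]
width: 0.0003
t 4.8 p [0.6153 0.1987 0.1053] yaw [-1.7998e+02  8.0000e-02 -1.4598e+02] F [ 0.3 -0.2 -0.2] w 0.0003 q [ 0.61  0.41 -0.21  0.   -0.95 -1.59]
cab [-0.0346 -0.0014  0.1053]
```

```bash
python3 -m inch '1 -0.008 0 0 0 0 0; 1 -0.014 0 0 0 0 0; 1 -0.014 0 0 0 0 0'
python3 - <<'E'
from h import *
st()
E
```

```text
t: 5.1
eef_pos: [0.617, 0.1999, 0.105]
ee_rot: [-3.142, -0.002, -2.548]
force: [-4.3, -2.0, 3.7]
width: 0.0007
t 5.1 p [0.617  0.1999 0.105 ] yaw [-1.80e+02 -1.40e-01 -1.46e+02] F [-4.3 -2.   3.7] w 0.0007 q [ 0.61  0.41 -0.2  -0.   -0.96 -1.59]
cab [-0.0325 -0.0014  0.105 ]
```

```bash
python3 -m inch '1 0.1 0 0 0 0 0; 1 0.25 0 0 0 0 0; 1 0.38 0 0 0 0 0; 1 0.38 0 0 0 0 0'
python3 - <<'E'
from h import *
st()
f=arm.grab_frame("scene"); save("s3",f["img"][120:240,220:450].repeat(3,0).repeat(3,1))
P=to_cab(world_pts(f)).reshape(-1,3)
s=P[(abs(P[:,2]-.119)<.005)&(P[:,0]>-.12)&(P[:,0]<-0.0)&(abs(P[:,1])<.1)]; print(len(s),np.percentile(s[:,0],[2,10,50,90]) if len(s) else 0)
plan(from_cab([-.145,-.03,.045]),-146)
E
```

```text
t: 5.5
eef_pos: [0.5195, 0.1343, 0.1051]
ee_rot: [3.141, -0.002, -2.549]
force: [2.3, -0.0, 0.1]
width: 0.0
t 5.5 p [0.5195 0.1343 0.1051] yaw [ 1.7995e+02 -9.0000e-02 -1.4607e+02] F [ 2.3 -0.   0.1] w 0.0 q [ 0.62  0.25 -0.45 -0.   -0.87 -1.6 ]
cab [-0.15   -0.0012  0.1051]
204 [-0.02110026 -0.01841871 -0.00744543 -0.00204832]
row:  [-0.0066 -0.0954  0.2025] [ 0.0002  0.0009 -0.0003]  rows>= 1.3
```

View pics/s3.png

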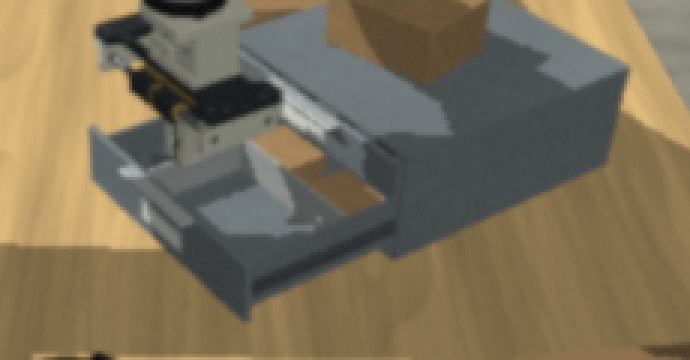

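The upper drawer is shut, with its lip at −21 mm. Next I'll ease the lower drawer a few mm further open so the gripper body clears the cabinet front when placing.

```bash
python3 -m inch '1 -0.015 -0.095 0.05 0 0 0; 1 -0.015 -0.095 0.10 0 0 0; 1 -0.015 -0.095 0.20 0 0 0; 1 -0.015 -0.095 0.20 0 0 0'; python3 -m inch '1 0.01 0 0 0 0 0; 1 0.02 0 0 0 0 0; 1 0.03 0 0 0 0 0; 1 0.04 0 0 0 0 0; 1 0.05 0 0 0 0 0; 1 0.06 0 0 0 0 0; 1 0.06 0 0 0 0 0';  python3 - <<'E'
from h import *
st()
E
```

```text
t: 5.95
eef_pos: [0.5418, 0.1149, 0.042]
ee_rot: [3.141, -0.005, -2.549]
force: [0.0, -0.1, 0.4]
width: 0.0004
t: 6.65
eef_pos: [0.5278, 0.1055, 0.0453]
ee_rot: [3.142, 0.0, -2.548]
force: [0.4, 0.4, -0.2]
width: 0.0004
t 6.65 p [0.5278 0.1055 0.0453] yaw [ 1.80e+02  2.00e-02 -1.46e+02] F [ 0.4  0.4 -0.2] w 0.0004 q [ 0.56  0.33 -0.51 -0.   -0.73 -1.54]
cab [-0.1592 -0.0297  0.0453]
```

```bash
python3 -m inch '1 0.006 0 0 0 0 0; 1 0.012 0 0 0 0 0; 1 0.015 0 0 0 0 0';  python3 - <<'E'
from h import *
st()
f,P=wrist(); save("w4",f["img"]); C=to_cab(P).reshape(-1,3)
q=C[(abs(C[:,2]-.078)<.006)&(C[:,0]<-.14)]
for a,b in((-.13,-.06),(-.045,.045),(.06,.13)):
    k=q[(q[:,1]>a)&(q[:,1]<b)]; print(len(k),np.percentile(k[:,0],[3,50,97]).round(4) if len(k) else None)
E
```

```text
t: 6.95
eef_pos: [0.5246, 0.1033, 0.0451]
ee_rot: [-3.142, 0.001, -2.548]
force: [3.8, 1.9, -1.4]
width: 0.0
t 6.95 p [0.5246 0.1033 0.0451] yaw [-1.8000e+02  4.0000e-02 -1.4599e+02] F [ 3.8  1.9 -1.4] w 0.0 q [ 0.56  0.32 -0.52  0.   -0.73 -1.54]
cab [-0.1632 -0.0298  0.0451]
2991 [-0.1826 -0.181  -0.1753]
8886 [-0.1963 -0.1885 -0.1749]
1226 [-0.1829 -0.1811 -0.1757]
```

View pics/w4.png

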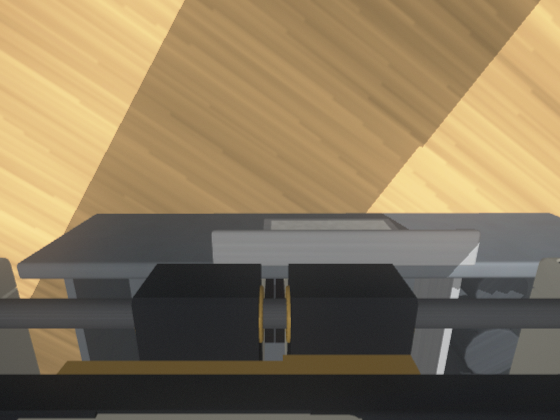

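The lower drawer is now at about 0.174 (lip −0.196 in the view). Next: lift clear and travel to the wrench, turning to yaw −58°.

```bash
python3 -m inch '1 -0.03 0 -0.05 0 0 0; 1 -0.03 0 -0.2 0 0 0; 1 -0.03 0 -0.35 0 0 0; 1 -0.03 0 -0.5 0 0 0; 1 -0.03 0 -0.65 0 0 0; 1 -0.03 0 -0.65 0 0 0'
python3 - <<'E'
from h import *
st(); plan([.60,-.02,.24],-90);
E
```

```text
t: 7.6
eef_pos: [0.5346, 0.1089, 0.2468]
ee_rot: [-3.139, 0.01, -2.547]
force: [-0.2, 0.0, -0.9]
width: 0.0004
t 7.6 p [0.5346 0.1089 0.2468] yaw [-179.86    0.57 -145.95] F [-0.2  0.  -0.9] w 0.0004 q [ 0.56  0.13 -0.25  0.   -1.18 -1.54]
cab [-0.1517 -0.0307  0.2468]
row:  [ 0.0602 -0.4781  0.0233] [-0.0067  0.0076 -0.9326]  rows>= 6.5
```

```bash
python3 -m inch '0.7 0.06 -0.48 0.02 0 0 -0.93; 0.5 0.06 -0.48 0.02 0 0 -0.93; 0.5 0.06 -0.48 0.02 0 0 -0.93; 0.5 0.06 -0.48 0.02 0 0 -0.93; 0.5 0.06 -0.48 0.02 0 0 -0.93; 0.5 0.06 -0.48 0.02 0 0 -0.93; 0.5 0.06 -0.48 0.02 0 0 -0.93; 0.5 0.06 -0.48 0.02 0 0 -0.93'
python3 - <<'E'
from h import *
st(); plan([.57,-.16,.24],-58.3); plan([.61,-.205,.24],-58.3)
E
```

```text
t: 8.4
eef_pos: [0.597, -0.0215, 0.2335]
ee_rot: [3.14, -0.0, -1.573]
force: [-0.1, 0.3, -0.2]
width: 0.0439
t 8.4 p [ 0.597  -0.0215  0.2335] yaw [ 1.7993e+02 -1.0000e-02 -9.0120e+01] F [-0.1  0.3 -0.2] w 0.0439 q [ 0.29  0.23 -0.15 -0.   -1.19 -0.29]
cab [-0.1729 -0.1737  0.2335]
row:  [ 0.4619  0.0891 -0.0214] [ 1.200e-03  2.000e-04 -5.304e-01]  rows>= 3.7
row:  [ 0.6116 -0.0446 -0.0215] [ 1.200e-03  2.000e-04 -5.304e-01]  rows>= 3.7
```

```bash
python3 -m inch '0.5 0.45 -0.05 -0.02 0 0 -0.53; 0.5 0.45 -0.05 -0.02 0 0 -0.53; 0.5 0.45 -0.05 -0.02 0 0 -0.53; 0.5 0.45 -0.05 -0.02 0 0 -0.53; 0.5 0.45 -0.05 -0.02 0 0 -0.53'
python3 - <<'E'
from h import *
st(); s=arm.get_state(); T=tool(s)
f,P=wrist(); save("w5",f["img"]); np.savez("w5.npz",P=P,img=f["img"],K=[f["fx"],f["fy"],f["cx"],f["cy"]],E=np.linalg.inv(T@f["tool_from_camera"]))
E
```

```text
t: 8.9
eef_pos: [0.6116, -0.1576, 0.2395]
ee_rot: [3.141, 0.001, -1.023]
force: [-0.2, -0.6, 0.2]
width: 0.0436
t 8.9 p [ 0.6116 -0.1576  0.2395] yaw [ 1.7995e+02  4.0000e-02 -5.8610e+01] F [-0.2 -0.6  0.2] w 0.0436 q [ 0.06  0.28 -0.07 -0.   -1.22  0.49]
cab [-0.2369 -0.2947  0.2395]
```

View pics/w5.png

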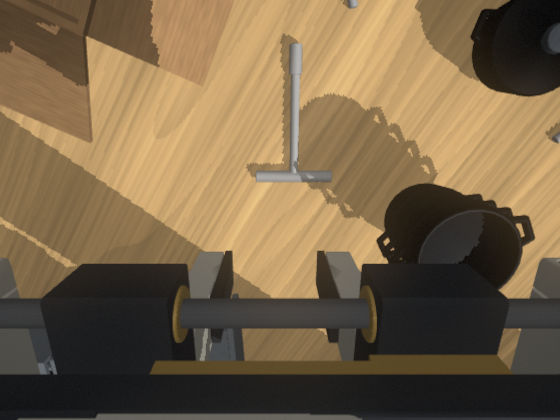

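Run:
```python
from h import *
D=np.load("w5.npz"); P=D["P"]
def ray(D,u,v,z):
    fx,fy,cx,cy=D["K"]; Ti=np.linalg.inv(D["E"]); r=np.array([(u-cx)/fx,-(v-cy)/fy,-1])@Ti[:3,:3].T; o=Ti[:3,3]; return o+r*(z-o[2])/r[2]
h1=ray(D,256,177,.007);h2=ray(D,331,176,.007);so=ray(D,295,43,.007);hc=ray(D,293.3,176.5,.007)
print(h1,h2,"handle len",np.linalg.norm(h1-h2)); print("so",so,"hc",hc,"len",np.linalg.norm(so-hc))
s1=ray(D,295.5,75,.007);s2=ray(D,294,160,.007);d=s1-s2; print("ang shaft",np.rad2deg(np.arctan2(d[1],d[0])))
print("z depth",P[100:150,293:297,2].mean(),P[172:180,270:320,2].mean(),"bench",np.nanmedian(P[60:160,230:280,2]))
d=(so-hc)/np.linalg.norm(so-hc); print("grip", hc+.042*d, so-.101*d, np.rad2deg(np.arctan2(d[1],d[0])))
# obstacles near gripper body at grasp
g=(hc+.042*d)[:2]; ang=np.deg2rad(-58.5); ux=np.array([np.cos(ang),np.sin(ang)]); uy=np.array([np.sin(ang),-np.cos(ang)])
for n in("top0.npz","scene0.npz","w5.npz"):
    Q=np.load(n)["P"].reshape(-1,3); Q=Q[Q[:,2]>.04] ; Q=Q[Q[:,2]<.3]; l=np.c_[(Q[:,:2]-g)@ux,(Q[:,:2]-g)@uy]
    for hx,hy in((.05,.105),(.06,.12),(.07,.135)):
        m=(abs(l[:,0])<hx)&(abs(l[:,1])<hy); print(n,hx,m.sum(), Q[m].mean(0) if m.any() else "")
```

```text
[ 0.62778507 -0.14261616  0.007     ] [ 0.55185381 -0.19034574  0.007     ] handle len 0.08968650072981527
so [ 0.66596986 -0.28950141  0.007     ] hc [ 0.59000859 -0.16636589  0.007     ] len 0.14468058217994817
ang shaft -58.58445004204624
z depth nan nan bench 0.001190618318376191
grip [ 0.61205974 -0.20211148  0.007     ] [ 0.61294209 -0.2035418   0.007     ] -58.32991172212376
top0.npz 0.05 0 
top0.npz 0.06 1 [ 0.48074426 -0.21265118  0.12369643]
top0.npz 0.07 114 [ 0.55627046 -0.21320158  0.09803188]
scene0.npz 0.05 0 
scene0.npz 0.06 17 [ 0.50879399 -0.21298715  0.07645389]
scene0.npz 0.07 182 [ 0.52711045 -0.21803716  0.08208863]
w5.npz 0.05 4621 [ 0.61460367 -0.16269437  0.26950615]
w5.npz 0.06 4667 [ 0.614154   -0.16311317  0.26784172]
w5.npz 0.07 6411 [ 0.58970245 -0.17715827  0.21865781]
```

Run:
```python
from h import *
plan([.6125,-.203,.06],-58.5); plan([.6125,-.203,.004],-58.5)
```

```text
row:  [0.1339 0.0771 0.5987] [ 0.0007  0.0006 -0.0044]  rows>= 3.7
row:  [0.134  0.077  0.7853] [ 0.0007  0.0006 -0.0044]  rows>= 4.8
```

```bash
python3 -m inch '0.5 0.134 0.077 0.05 0 0 0; 0.5 0.134 0.077 0.2 0 0 0; 0.5 0.134 0.077 0.35 0 0 0; 0.5 0.134 0.077 0.5 0 0 0; 0.5 0.134 0.077 0.6 0 0 0; 0.5 0.134 0.077 0.6 0 0 0'
python3 - <<'E'
from h import *
st(); plan([.6125,-.203,.004],-58.5); f,P=wrist(); save("w6",f["img"])
E
```

```text
t: 9.55
eef_pos: [0.61, -0.2011, 0.0553]
ee_rot: [3.135, 0.005, -1.024]
force: [-0.0, 0.3, -0.2]
width: 0.0439
t 9.55 p [ 0.61   -0.2011  0.0553] yaw [179.61   0.31 -58.65] F [-0.   0.3 -0.2] w 0.0439 q [-0.02  0.46 -0.26 -0.   -0.86  0.56]
cab [-0.2625 -0.3299  0.0553]
row:  [ 0.0105 -0.0049  0.171 ] [ 0.0065  0.0052 -0.0024]  rows>= 1.0
```

View pics/w6.png

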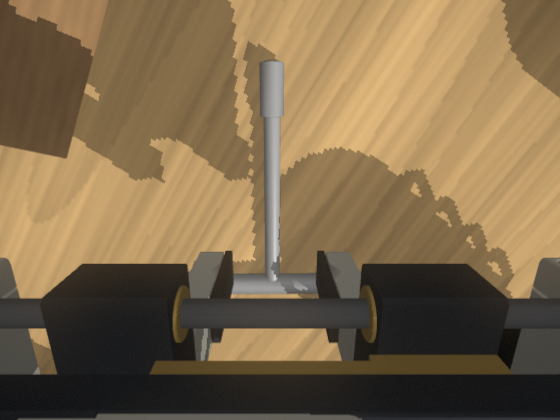

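The shaft (272,200) is centred between the fingers (centre about 274). I'll descend and close.

```bash
python3 -m inch '0.5 0.004 0 0.06 0 0 0; 0.5 0.004 0 0.11 0 0 0; 0.5 0.004 0 0.14 0 0 0; 0.5 0.004 0 0.155 0 0 0; 0.5 0.004 0 0.155 0 0 0'
python3 - <<'E'
from h import *
st()
E
```

```text
t: 10.1
eef_pos: [0.614, -0.2036, 0.0135]
ee_rot: [3.141, 0.0, -1.02]
force: [-0.1, -0.4, -0.0]
width: 0.0439
t 10.1 p [ 0.614  -0.2036  0.0135] yaw [ 1.7998e+02  1.0000e-02 -5.8410e+01] F [-0.1 -0.4 -0. ] w 0.0439 q [-0.02  0.51 -0.29  0.   -0.77  0.57]
cab [-0.2607 -0.3342  0.0135]
```

```bash
python3 -m inch '0.5 0 0 0.016 0 0 0; 0.5 0 0 0.032 0 0 0; 0.5 0 0 0.032 0 0 0; 0.8 0 0 0.032 0 0 0; 1 0 0 0.032 0 0 0; 1 0 0 0.032 0 0 0; 1 0 0 0.032 0 0 0; 1 0 0 0.032 0 0 0' 40
python3 - <<'E'
from h import *
st()
E
```

```text
t: 10.9
eef_pos: [0.614, -0.2037, 0.004]
ee_rot: [-3.142, -0.0, -1.019]
force: [0.7, -0.3, 0.4]
width: 0.0095
t 10.9 p [ 0.614  -0.2037  0.004 ] yaw [-180.    -0.   -58.4] F [ 0.7 -0.3  0.4] w 0.0095 q [-0.02  0.52 -0.29  0.   -0.75  0.57]
cab [-0.2607 -0.3343  0.004 ]
```

Gripped at 9.5 mm width. Lift.

```bash
python3 -m inch '1 0 0 -0.03 0 0 0; 1 0 0 -0.1 0 0 0; 1 0 0 -0.2 0 0 0; 1 0 0 -0.35 0 0 0; 1 0 0 -0.5 0 0 0; 1 0 0 -0.6 0 0 0; 1 0 0 -0.6 0 0 0'
python3 - <<'E'
from h import *
st(); s=arm.get_state(); T=tool(s); f,P=wrist(); save("w7",f["img"])
for n in("top","scene"):
    f=arm.grab_frame(n); save(n+"7",f["img"]); np.savez(n+"7.npz",P=world_pts(f),img=f["img"],K=[f["fx"],f["fy"],f["cx"],f["cy"]],E=f["extrinsics"])
D=np.load("top7.npz"); C=to_cab(D["P"]).reshape(-1,3)
# bay walls along y at x=-0.11
m=(C[:,0]>-.15)&(C[:,0]<-.06)&(abs(C[:,1])<.15); s=C[m]
print([(round(y,3),round(float(np.median(s[(s[:,1]>=y)&(s[:,1]<y+.005),2])),3)) for y in np.arange(-.145,.14,.005) if ((s[:,1]>=y)&(s[:,1]<y+.005)).any()])
m=(C[:,1]>-.09)&(C[:,1]<.03)&(C[:,0]>-.21)&(C[:,0]<.01); s=C[m]
print([(round(y,3),round(float(np.median(s[(s[:,0]>=y)&(s[:,0]<y+.005),2])),3)) for y in np.arange(-.21,.01,.005) if ((s[:,0]>=y)&(s[:,0]<y+.005)).any()])
E
```

```text
t: 11.6
eef_pos: [0.6165, -0.2042, 0.1903]
ee_rot: [-3.135, -0.006, -1.019]
force: [-0.6, 0.7, -2.4]
width: 0.0085
t 11.6 p [ 0.6165 -0.2042  0.1903] yaw [-179.6    -0.35  -58.36] F [-0.6  0.7 -2.4] w 0.0085 q [-0.02  0.34 -0.11  0.   -1.12  0.57]
cab [-0.2589 -0.3361  0.1903]
[(np.float64(-0.145), 0.613), (np.float64(-0.14), 0.613), (np.float64(-0.135), 0.613), (np.float64(-0.13), 0.612), (np.float64(-0.125), 0.611), (np.float64(-0.12), 0.609), (np.float64(-0.115), 0.605), (np.float64(-0.11), 0.601), (np.float64(-0.105), 0.594), (np.float64(-0.1), 0.585), (np.float64(-0.08), 0.019), (np.float64(-0.075), 0.021), (np.float64(-0.07), 0.019), (np.float64(-0.065), 0.019), (np.float64(-0.06), 0.019), (np.float64(-0.055), 0.019), (np.float64(-0.05), 0.02), (np.float64(-0.045), 0.02), (np.float64(-0.04), 0.019), (np.float64(-0.035), 0.02), (np.float64(-0.03), 0.019), (np.float64(-0.025), 0.019), (np.float64(-0.02), 0.02), (np.float64(-0.015), 0.019), (np.float64(-0.01), 0.02), (np.float64(-0.005), 0.019), (np.float64(0.0), 0.019), (np.float64(0.005), 0.019), (np.float64(0.01), 0.02), (np.fl
[... 957 characters left out ...]
p.float64(-0.12), 0.019), (np.float64(-0.115), 0.02), (np.float64(-0.11), 0.019), (np.float64(-0.105), 0.019), (np.float64(-0.1), 0.02), (np.float64(-0.095), 0.019), (np.float64(-0.09), 0.019), (np.float64(-0.085), 0.02), (np.float64(-0.08), 0.019), (np.float64(-0.075), 0.019), (np.float64(-0.07), 0.02), (np.float64(-0.065), 0.02), (np.float64(-0.06), 0.02), (np.float64(-0.055), 0.019), (np.float64(-0.05), 0.034), (np.float64(-0.045), 0.058), (np.float64(-0.035), 0.044), (np.float64(-0.03), 0.049), (np.float64(-0.025), 0.049), (np.float64(-0.02), 0.055), (np.float64(-0.015), 0.052), (np.float64(-0.01), 0.105), (np.float64(-0.005), 0.121), (np.float64(0.0), 0.127), (np.float64(0.005), 0.129)]
```

View pics/w7.png

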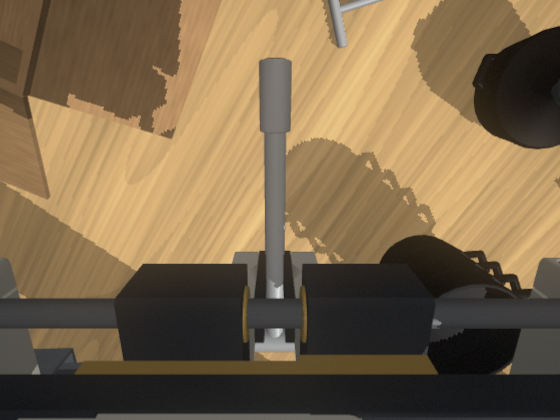

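View pics/top7.png

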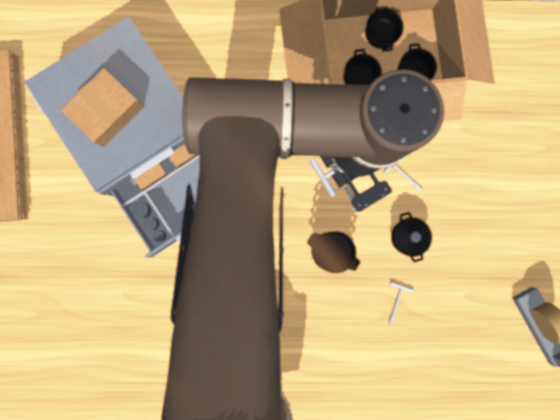

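Run:
```python
from h import *
s=arm.get_state(); T=tool(s); f=arm.grab_frame("wrist")
p=world_pts(f,f["tool_from_camera"])
for v in (65,90,110,140,170,200,230,255,290): 
    q=p[v,262:288]; q=q[~np.isnan(q[:,0])]; q=q[q[:,2]<.02]; print(v,len(q),q.mean(0).round(4) if len(q) else None, q[:,2].min().round(4) if len(q) else None)
q=p[335:352,230:320].reshape(-1,3);q=q[~np.isnan(q[:,0])]; print(np.median(q,0))
```

```text
65 26 [ 0.0968  0.0002 -0.0102] -0.0123
90 26 [ 0.0871  0.0002 -0.0101] -0.0118
110 26 [ 0.079   0.0002 -0.0098] -0.0114
140 22 [ 0.0661  0.0002 -0.0079] -0.0103
170 21 [ 0.0525  0.0004 -0.0078] -0.0092
200 21 [ 0.0381  0.0004 -0.0079] -0.0097
230 20 [ 0.0229  0.0002 -0.0077] -0.0092
255 26 [ 0.0094  0.0002 -0.0075] -0.0095
290 26 [-0.0052  0.0002 -0.0162] -0.0394
[-3.97948437e-05  4.65471690e-04 -5.97522079e-02]
```

Run:
```python
from h import *
t=from_cab([-.124,-.009,.2]); print(t); plan(t,-56); plan([.58,-.02,.22],-57)
```

```text
[0.54543208 0.14239874 0.2       ]
row:  [-1.0999 -0.412  -0.0566] [ 0.0015  0.0018 -0.0403]  rows>= 7.1
row:  [-0.5785 -0.2265 -0.1239] [ 0.0015  0.0018 -0.0236]  rows>= 3.8
```

```bash
python3 -m inch '1 -0.1 -0.04 -0.05 0 0 -0.04; 1 -0.2 -0.08 -0.08 0 0 -0.04; 1 -0.3 -0.11 -0.08 0 0 -0.04; 1 -0.4 -0.15 -0.08 0 0 -0.04; 1 -0.5 -0.19 -0.08 0 0 -0.04; 1 -0.6 -0.23 -0.08 0 0 -0.04; 1 -0.7 -0.27 -0.08 0 0 -0.04; 1 -0.8 -0.3 -0.08 0 0 -0.04; 1 -0.9 -0.34 -0.08 0 0 -0.04; 1 -0.9 -0.34 -0.08 0 0 -0.04'
python3 - <<'E'
from h import *
st();t=from_cab([-.124,-.009,.12]);plan(t,-56)
E
```

```text
t: 12.8
eef_pos: [0.5582, 0.0825, 0.2064]
ee_rot: [3.139, 0.001, -0.974]
force: [0.2, -1.3, -2.7]
width: 0.0086
t 12.8 p [0.5582 0.0825 0.2064] yaw [ 1.7987e+02  6.0000e-02 -5.5830e+01] F [ 0.2 -1.3 -2.7] w 0.0086 q [ 0.49  0.19 -0.26 -0.   -1.12  0.1 ]
cab [-0.1469 -0.0658  0.2064]
row:  [-0.1889 -0.0777  0.2879] [0.0022 0.0009 0.0028]  rows>= 2.1
```

```bash
python3 -m inch '1 -0.1 -0.04 0.02 0 0 0; 1 -0.189 -0.078 0.1 0 0 0; 1 -0.189 -0.078 0.2 0 0 0; 1 -0.189 -0.078 0.288 0 0 0; 1 -0.189 -0.078 0.288 0 0 0; 1 -0.189 -0.078 0.288 0 0 0'
python3 - <<'E'
from h import *
st();t=from_cab([-.124,-.009,.0235]);plan(t,-56)
s=arm.get_state(); f,P=wrist(); save("w8",f["img"]); C=to_cab(P)
f=arm.grab_frame("scene"); save("s8",f["img"][100:240,200:450].repeat(3,0).repeat(3,1))
C=C.reshape(-1,3)
k=C[(abs(C[:,2]-.077)<.004)&(C[:,0]<-.165)&(abs(C[:,1])<.13)]; print("front panel",len(k),np.percentile(k[:,0],[2,98]))
k=C[(C[:,2]>.05)&(C[:,2]<.075)&(C[:,1]<-.11)&(C[:,0]>-.16)&(C[:,0]<-.04)]; print("right wall y",len(k),np.percentile(k[:,1],[2,98]) if len(k) else 0)
E
```

```text
t: 13.4
eef_pos: [0.5469, 0.1392, 0.121]
ee_rot: [3.139, -0.0, -0.977]
force: [-0.4, 0.5, -2.9]
width: 0.0089
t 13.4 p [0.5469 0.1392 0.121 ] yaw [ 1.7985e+02 -2.0000e-02 -5.6000e+01] F [-0.4  0.5 -2.9] w 0.0089 q [ 0.6   0.27 -0.37  0.   -0.93 -0.  ]
cab [-0.1246 -0.0125  0.121 ]
row:  [-0.0118 -0.0029  0.3251] [ 0.0025 -0.0004  0.0001]  rows>= 2.0
front panel 5447 [-0.1953674  -0.17435605]
right wall y 2581 [-0.12344366 -0.11252774]
```

View pics/w8.png

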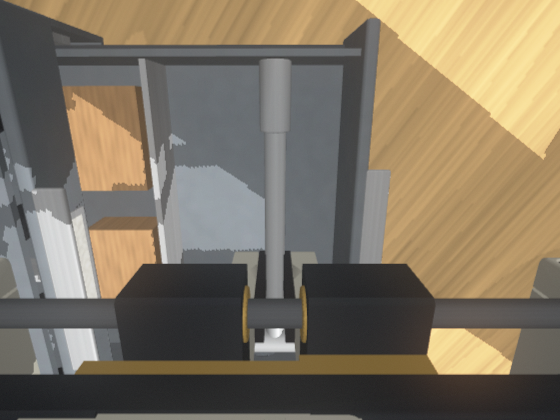

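View pics/s8.png

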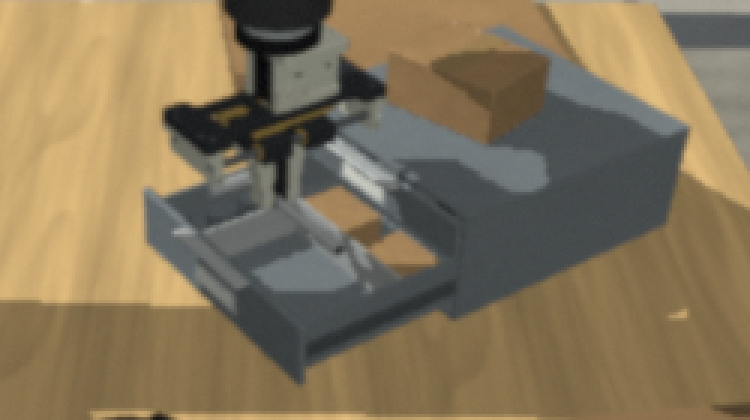

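Run:
```python
from h import *
f,P=wrist(); C=to_cab(P)
for u in (200,230,320):
    print(u,[(v,*C[v,u,1:].round(3)) for v in range(36,84,4)])
print([(u,*C[110,u,[0,2]].round(3)) for u in range(140,200,5)])
print([(u,*C[110,u,[0,2]].round(3)) for u in range(325,390,5)])
```

```text
200 [(36, np.float64(-0.142), np.float64(0.001)), (40, np.float64(-0.139), np.float64(0.0)), (44, np.float64(-0.137), np.float64(0.001)), (48, np.float64(-0.127), np.float64(0.048)), (52, np.float64(-0.122), np.float64(0.072)), (56, np.float64(-0.12), np.float64(0.071)), (60, np.float64(-0.12), np.float64(0.056)), (64, np.float64(-0.119), np.float64(0.033)), (68, np.float64(-0.118), np.float64(0.019)), (72, np.float64(-0.115), np.float64(0.021)), (76, np.float64(-0.113), np.float64(0.02)), (80, np.float64(-0.11), np.float64(0.021))]
230 [(36, np.float64(-0.142), np.float64(0.001)), (40, np.float64(-0.14), np.float64(0.0)), (44, np.float64(-0.137), np.float64(0.0)), (48, np.float64(-0.128), np.float64(0.047)), (52, np.float64(-0.122), np.float64(0.072)), (56, np.float64(-0.12), np.float64(0.071)), (60, np.float64(-0.12), np.float64(0.055)), (64, np.float64(-0.119), np.float64(0.033)), (68, np.float64(-0.118), np.float64(0.02)), (72, np.float64(-0.115), np.float64(0.021)), (76, np.float64(-0.113), np.float64(0.019)), (80, np.float64(-0.11), np.float64(0.021))]
320 [(36, np.float64(-0.1
[... 958 characters left out ...]
oat64(0.021)), (190, np.float64(-0.06), np.float64(0.021)), (195, np.float64(-0.064), np.float64(0.021))]
[(325, np.float64(-0.161), np.float64(0.021)), (330, np.float64(-0.165), np.float64(0.021)), (335, np.float64(-0.169), np.float64(0.02)), (340, np.float64(-0.173), np.float64(0.021)), (345, np.float64(-0.175), np.float64(0.029)), (350, np.float64(-0.174), np.float64(0.047)), (355, np.float64(-0.174), np.float64(0.062)), (360, np.float64(-0.175), np.float64(0.074)), (365, np.float64(-0.176), np.float64(0.079)), (370, np.float64(-0.179), np.float64(0.079)), (375, np.float64(-0.205), np.float64(-0.0)), (380, np.float64(-0.209), np.float64(0.0)), (385, np.float64(-0.212), np.float64(0.001))]
```

```bash
python3 -m inch '1 -0.022 -0.003 0 0 0 0; 1 -0.022 -0.003 0.07 0 0 0; 1 -0.022 -0.003 0.14 0 0 0; 1 -0.022 -0.003 0.2 0 0 0; 1 -0.022 -0.003 0.25 0 0 0; 1 -0.022 -0.003 0.28 0 0 0; 1 -0.022 -0.003 0.28 0 0 0'
python3 - <<'E'
from h import *
st()
E
```

```text
t: 14.25
eef_pos: [0.5437, 0.1457, 0.037]
ee_rot: [3.14, 0.0, -0.977]
force: [0.4, 0.1, -1.9]
width: 0.0086
t 14.25 p [0.5437 0.1457 0.037 ] yaw [ 1.7993e+02  1.0000e-02 -5.6000e+01] F [ 0.4  0.1 -1.9] w 0.0086 q [ 0.61  0.37 -0.46 -0.   -0.74 -0.02]
cab [-0.1236 -0.0053  0.037 ]
```

```bash
python3 -m inch '1 0 0 0.012 0 0 0; 1 0 0 0.024 0 0 0; 1 0 0 0.034 0 0 0; 1 0 0 0.042 0 0 0; 1 0 0 0.042 0 0 0'
python3 - <<'E'
from h import *
st()
E
```

```text
t: 14.75
eef_pos: [0.544, 0.1457, 0.0248]
ee_rot: [3.141, 0.0, -0.977]
force: [0.2, 0.1, -2.8]
width: 0.0083
t 14.75 p [0.544  0.1457 0.0248] yaw [179.98   0.   -56.  ] F [ 0.2  0.1 -2.8] w 0.0083 q [ 0.61  0.39 -0.47 -0.   -0.71 -0.02]
cab [-0.1234 -0.0055  0.0248]
```

Weight is still on the gripper, so it isn't touching the floor yet. I'll go down in sub-millimetre steps.

```bash
python3 -m inch '1 0 0 0.003 0 0 0; 1 0 0 0.005 0 0 0; 1 0 0 0.005 0 0 0'
python3 - <<'E'
from h import *
st()
E
```

```text
t: 15.05
eef_pos: [0.5441, 0.1458, 0.0235]
ee_rot: [3.142, 0.0, -0.977]
force: [-0.3, -0.7, -2.8]
width: 0.0087
t 15.05 p [0.5441 0.1458 0.0235] yaw [180.   0. -56.] F [-0.3 -0.7 -2.8] w 0.0087 q [ 0.61  0.39 -0.48 -0.   -0.7  -0.02]
cab [-0.1232 -0.0055  0.0235]
```

```bash
python3 -m inch '1 0 0 0.002 0 0 0; 1 0 0 0.003 0 0 0; 1 0 0 0.003 0 0 0'
python3 - <<'E'
from h import *
st()
E
```

```text
t: 15.35
eef_pos: [0.5445, 0.146, 0.023]
ee_rot: [-3.141, -0.0, -0.977]
force: [0.0, -0.3, 2.2]
width: 0.0088
t 15.35 p [0.5445 0.146  0.023 ] yaw [-1.7995e+02 -1.0000e-02 -5.5980e+01] F [ 0.  -0.3  2.2] w 0.0088 q [ 0.61  0.39 -0.48  0.   -0.7  -0.02]
cab [-0.1228 -0.0055  0.023 ]
```

The force went from −2.8 to +2.2 N, so the wrench is on the floor. Release and lift.

```bash
python3 -m inch '0.7 0 0 0 0 0 0; 0.7 0 0 0 0 0 0; 0.7 0 0 0 0 0 0; 0.7 0 0 0 0 0 0; 0.7 0 0 0 0 0 0'
python3 - <<'E'
from h import *
st()
E
python3 -m inch '0.7 0 0 -0.03 0 0 0; 0.7 0 0 -0.1 0 0 0; 0.7 0 0 -0.2 0 0 0; 0.7 0 0 -0.33 0 0 0; 0.7 0 0 -0.45 0 0 0; 0.7 0 0 -0.45 0 0 0'
python3 - <<'E'
from h import *
st(); f,P=wrist(); save("w9",f["img"]); C=to_cab(P)
print([(v,*C[v,275].round(3)) for v in range(60,260,20)])
E
```

```text
t: 15.85
eef_pos: [0.5441, 0.1458, 0.0225]
ee_rot: [3.142, 0.0, -0.977]
force: [0.9, -0.1, 0.0]
width: 0.0261
t 15.85 p [0.5441 0.1458 0.0225] yaw [180.   0. -56.] F [ 0.9 -0.1  0. ] w 0.0261 q [ 0.61  0.39 -0.48 -0.   -0.7  -0.02]
cab [-0.1232 -0.0055  0.0225]
t: 16.45
eef_pos: [0.5471, 0.1471, 0.1639]
ee_rot: [-3.132, -0.001, -0.976]
force: [0.0, -0.4, -0.2]
width: 0.0262
t 16.45 p [0.5471 0.1471 0.1639] yaw [-1.7945e+02 -8.0000e-02 -5.5940e+01] F [ 0.  -0.4 -0.2] w 0.0262 q [ 0.61  0.23 -0.33  0.   -1.01 -0.02]
cab [-0.12   -0.006   0.1639]
[(60, np.float64(-0.119), np.float64(-0.12), np.float64(0.036)), (80, np.float64(-0.119), np.float64(-0.106), np.float64(0.019)), (100, np.float64(-0.119), np.float64(-0.09), np.float64(0.033)), (120, np.float64(-0.119), np.float64(-0.073), np.float64(0.029)), (140, np.float64(-0.119), np.float64(-0.057), np.float64(0.03)), (160, np.float64(-0.119), np.float64(-0.039), np.float64(0.03)), (180, np.float64(-0.119), np.float64(-0.021), np.float64(0.031)), (200, np.float64(-0.119), np.float64(-0.003), np.float64(0.031)), (220, np.float64(-0.119), np.float64(0.017), np.float64(0.03)), (240, np.float64(-0.119), np.float64(0.036), np.float64(0.033))]
```

View pics/w9.png

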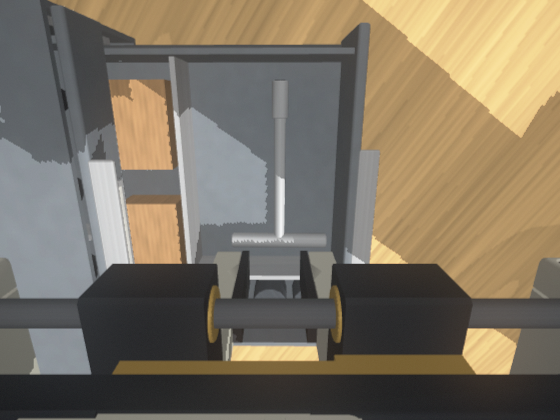

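The wrist view shows the wrench flat in the bay, handle (279,239) and socket (280,97), tops at 30 to 33 mm. Next I'll move in front of the lower drawer and turn back to yaw −146°.

Run:
```python
from h import *
t=from_cab([-.25,0,.2]);print(t);plan(t,-104); plan(from_cab([-.25,0,.068]),-146)
```

```text
[0.43594061 0.07940177 0.2       ]
row:  [-0.0188  0.4277 -0.1322] [-0.0058  0.0022  0.8003]  rows>= 5.6
row:  [-0.019   0.4305  0.3077] [-0.005   0.0044  1.5003]  rows>= 10.5
```

```bash
python3 -m inch '0.7 0 0 -0.12 0 0 0; 1 -0.02 0.15 -0.12 0 0 0.2; 1 -0.02 0.3 -0.12 0 0 0.35; 1 -0.02 0.43 -0.12 0 0 0.5; 1 -0.02 0.43 -0.12 0 0 0.65; 1 -0.02 0.43 -0.12 0 0 0.8; 1 -0.02 0.43 -0.12 0 0 0.8; 1 -0.02 0.43 -0.12 0 0 0.8'
python3 - <<'E'
from h import *
st(); plan(from_cab([-.245,-0.0,.15]),-146)
E
```

```text
t: 17.3
eef_pos: [0.4333, 0.0783, 0.1932]
ee_rot: [3.141, -0.0, -1.816]
force: [0.2, 0.0, 0.1]
width: 0.0004
t 17.3 p [0.4333 0.0783 0.1932] yaw [ 1.7996e+02 -2.0000e-02 -1.0407e+02] F [0.2 0.  0.1] w 0.0004 q [ 0.63 -0.01 -0.53 -0.   -1.05 -0.87]
cab [-0.2528  0.0006  0.1932]
row:  [-0.0181 -0.0189  0.1439] [ 5.000e-04 -6.000e-04  6.988e-01]  rows>= 4.9
```

```bash
python3 -m inch '1 -0.01 -0.01 0.05 0 0 0.15; 1 -0.018 -0.019 0.1 0 0 0.29; 1 -0.018 -0.019 0.144 0 0 0.43; 1 -0.018 -0.019 0.144 0 0 0.57; 1 -0.018 -0.019 0.144 0 0 0.7; 1 -0.018 -0.019 0.144 0 0 0.7; 1 -0.018 -0.019 0.144 0 0 0.7'
python3 - <<'E'
from h import *
st(); plan(from_cab([-.245,0,.068]),-146)
f,P=wrist(); save("w10",f["img"])
f=arm.grab_frame("top"); save("top10",f["img"])
E
```

```text
t: 18.0
eef_pos: [0.4405, 0.0824, 0.1501]
ee_rot: [3.142, -0.001, -2.542]
force: [0.0, 0.0, 0.2]
width: 0.0006
t 18.0 p [0.4405 0.0824 0.1501] yaw [ 1.8000e+02 -3.0000e-02 -1.4567e+02] F [0.  0.  0.2] w 0.0006 q [ 0.63  0.05 -0.58 -0.   -0.95 -1.6 ]
cab [-2.445e-01 -1.000e-04  1.501e-01]
row:  [0.0015 0.0003 0.2738] [ 0.     -0.0005  0.0054]  rows>= 1.6
```

View pics/w10.png

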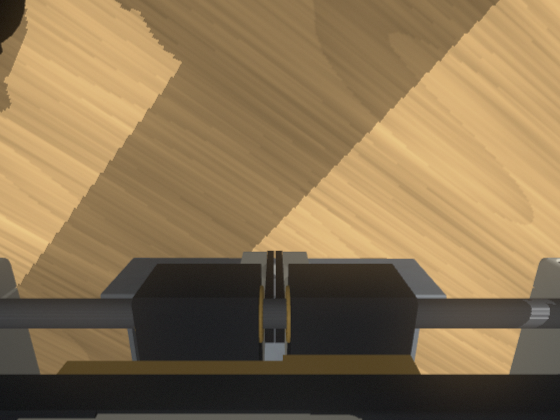

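```bash
python3 -m inch '1 0 0 0.12 0 0 0; 1 0 0 0.22 0 0 0; 1 0 0 0.273 0 0 0; 1 0 0 0.273 0 0 0; 1 -0.03 0 0.273 0 0 0; 1 -0.06 0 0.273 0 0 0; 1 -0.09 0 0.273 0 0 0; 1 -0.105 0 0.273 0 0 0; 1 -0.12 0 0.273 0 0 0; 1 -0.13 0 0.273 0 0 0; 1 -0.14 0 0.273 0 0 0'
python3 - <<'E'
from h import *
st()
E
```

```text
t: 19.2
eef_pos: [0.4753, 0.1059, 0.0684]
ee_rot: [3.142, -0.001, -2.548]
force: [-1.3, -0.4, 0.3]
width: 0.0003
t 19.2 p [0.4753 0.1059 0.0684] yaw [ 1.80e+02 -4.00e-02 -1.46e+02] F [-1.3 -0.4  0.3] w 0.0003 q [ 0.62  0.22 -0.6  -0.   -0.75 -1.6 ]
cab [-2.026e-01 -1.000e-04  6.840e-02]
```

```bash
python3 -m inch '1 -0.02 0 0 0 0 0; 1 -0.04 0 0 0 0 0; 1 -0.06 0 0 0 0 0; 1 -0.08 0 0 0 0 0; 1 -0.10 0 0 0 0 0; 1 -0.12 0 0 0 0 0; 1 -0.14 0 0 0 0 0; 1 -0.16 0 0 0 0 0; 1 -0.18 0 0 0 0 0; 1 -0.20 0 0 0 0 0; 1 -0.22 0 0 0 0 0; 1 -0.24 0 0 0 0 0'
python3 - <<'E'
from h import *
st()
E
```

```text
t: 20.4
eef_pos: [0.5356, 0.1465, 0.0685]
ee_rot: [3.142, 0.0, -2.548]
force: [-1.5, 0.5, -1.3]
width: 0.0004
t 20.4 p [0.5356 0.1465 0.0685] yaw [ 180.    0. -146.] F [-1.5  0.5 -1.3] w 0.0004 q [ 0.62  0.32 -0.45 -0.   -0.8  -1.6 ]
cab [-1.298e-01 -1.000e-04  6.850e-02]
```

```bash
python3 -m inch '1 -0.02 0 0 0 0 0; 1 -0.04 0 0 0 0 0; 1 -0.06 0 0 0 0 0; 1 -0.08 0 0 0 0 0; 1 -0.10 0 0 0 0 0; 1 -0.12 0 0 0 0 0; 1 -0.14 0 0 0 0 0; 1 -0.16 0 0 0 0 0; 1 -0.18 0 0 0 0 0; 1 -0.20 0 0 0 0 0; 1 -0.22 0 0 0 0 0; 1 -0.235 0 0 0 0 0'
python3 - <<'E'
from h import *
st()
E
```

```text
t: 21.6
eef_pos: [0.5942, 0.186, 0.0685]
ee_rot: [-3.141, 0.0, -2.548]
force: [-1.3, -0.4, -0.2]
width: 0.0006
t 21.6 p [0.5942 0.186  0.0685] yaw [-1.7999e+02  1.0000e-02 -1.4599e+02] F [-1.3 -0.4 -0.2] w 0.0006 q [ 0.62  0.41 -0.3   0.   -0.86 -1.59]
cab [-0.0592 -0.0001  0.0685]
```

```bash
python3 -m inch '1 -0.01 0 0 0 0 0; 1 -0.02 0 0 0 0 0; 1 -0.03 0 0 0 0 0; 1 -0.04 0 0 0 0 0; 1 -0.05 0 0 0 0 0; 1 -0.06 0 0 0 0 0'; python3 -m inch '1 -0.01 0 0 0 0 0; 1 -0.018 0 0 0 0 0; 1 -0.025 0 0 0 0 0; 1 -0.025 0 0 0 0 0'
python3 - <<'E'
from h import *
st()
E
```

```text
t: 22.2
eef_pos: [0.6074, 0.1949, 0.0684]
ee_rot: [3.141, -0.003, -2.548]
force: [-5.0, -3.0, 4.3]
width: 0.0007
t: 22.6
eef_pos: [0.6155, 0.2004, 0.0686]
ee_rot: [-3.141, 0.001, -2.548]
force: [-0.2, -0.5, 0.2]
width: 0.0
t 22.6 p [0.6155 0.2004 0.0686] yaw [-1.7999e+02  7.0000e-02 -1.4598e+02] F [-0.2 -0.5  0.2] w 0.0 q [ 0.62  0.45 -0.24  0.   -0.88 -1.59]
cab [-0.0334 -0.0001  0.0686]
```

It clicked: the force fell from about 6 N to 0. A gentle confirming nudge, then back off.

```bash
python3 -m inch '1 -0.006 0 0 0 0 0; 1 -0.009 0 0 0 0 0; 1 -0.009 0 0 0 0 0'
python3 - <<'E'
from h import *
st()
E
python3 -m inch '1 0.05 0 0 0 0 0; 1 0.15 0 0 0 0 0; 1 0.3 0 0 0 0 0; 1 0.4 0 -0.1 0 0 0; 1 0.4 0 -0.25 0 0 0; 1 0.4 -0.15 -0.4 0 0 0; 1 0.4 -0.3 -0.5 0 0 0; 1 0.4 -0.5 -0.5 0 0 0;  1 0.4 -0.6 -0.5 0 0 0; 1 0.4 -0.75 -0.5 0 0 0; 1 0.4 -0.75 -0.5 0 0 0'
python3 - <<'E'
from h import *
st()
for n in("top","scene"):
    f=arm.grab_frame(n); save(n+"11",f["img"]); C=to_cab(world_pts(f)).reshape(-1,3)
    C=C[(C[:,0]<.0)&(C[:,0]>-.25)&(abs(C[:,1])<.13)]
    u=C[(C[:,2]>.1)&(C[:,2]<.126)]; l=C[(C[:,2]>.05)&(C[:,2]<.085)]
    for nm,k in(("up",u),("low",l)): print(n,nm,len(k),np.percentile(k[:,0],[2,10,50]).round(4) if len(k) else None)
E
```

```text
t: 22.9
eef_pos: [0.6162, 0.2009, 0.0684]
ee_rot: [3.141, -0.002, -2.548]
force: [-4.9, -2.6, 3.1]
width: -0.0001
t 22.9 p [0.6162 0.2009 0.0684] yaw [ 1.7999e+02 -1.0000e-01 -1.4600e+02] F [-4.9 -2.6  3.1] w -0.0001 q [ 0.62  0.45 -0.24 -0.   -0.89 -1.59]
cab [-0.0326 -0.      0.0684]
t: 24.0
eef_pos: [0.646, -0.0568, 0.2177]
ee_rot: [-3.14, 0.0, -2.553]
force: [-0.8, 1.0, -0.9]
width: 0.0008
t 24.0 p [ 0.646  -0.0568  0.2177] yaw [-1.7993e+02  1.0000e-02 -1.4625e+02] F [-0.8  1.  -0.9] w 0.0008 q [ 0.21  0.32 -0.07  0.   -1.18 -1.2 ]
cab [-0.152  -0.2303  0.2177]
top up 20 [-0.0206 -0.0203 -0.0185]
top low 68 [-0.0206 -0.0197 -0.0133]
scene up 198 [-0.0214 -0.0196 -0.0077]
scene low 439 [-0.0206 -0.0168 -0.0065]
```

View pics/scene11.png

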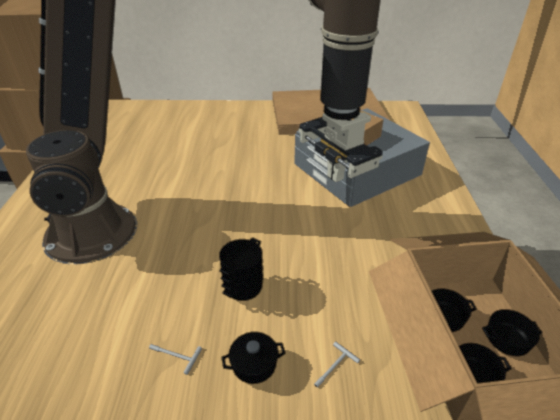

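View pics/top11.png

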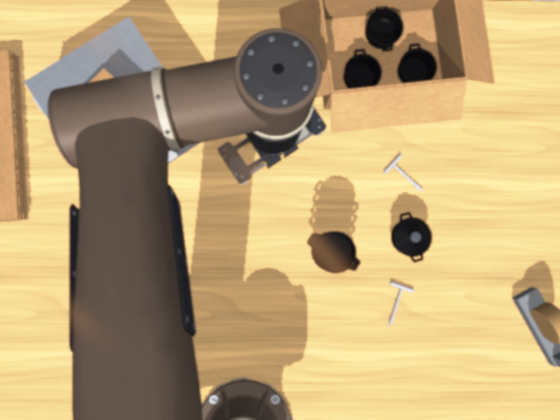

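Both lips read about −21 mm (home is −22), and the pots are unmoved. I'll clear the arm and check that the carton hasn't moved.

```bash
python3 -m inch '1 0.3 -0.2 -0.05 0 0 0; 1 0.5 -0.4 -0.05 0 0 0; 1 0.6 -0.6 -0.05 0 0 0; 1 0.6 -0.6 -0.05 0 0 0; 1 0.6 -0.6 -0.05 0 0 0; 1 0.6 -0.6 -0.05 0 0 0; 1 0.6 -0.6 -0.05 0 0 0'
python3 - <<'E'
from h import *
st()
for n in("scene","top"):
    f=arm.grab_frame(n); save(n+"12",f["img"]); P=world_pts(f); C=to_cab(P).reshape(-1,3); P=P.reshape(-1,3)
    Q=P[(P[:,2]>.175)&(P[:,2]<.2)&(P[:,0]>.6)&(P[:,1]>.2)]
    if len(Q)>10: print(n,"carton",len(Q),cv2.minAreaRect((Q[:,:2]*1000).astype(np.float32)))
    s=P[(P[:,2]>.11)&(P[:,2]<.135)&(P[:,0]>.3)&(P[:,0]<.55)&(P[:,1]>-.35)&(P[:,1]<-.1)]
    if len(s)>10: print("stack",cv2.minEnclosingCircle((s[:,:2]*1000).astype(np.float32)))
    C=C[(C[:,0]<.0)&(C[:,0]>-.25)&(abs(C[:,1])<.13)]
    for nm,k in(("up",C[(C[:,2]>.1)&(C[:,2]<.126)]),("low",C[(C[:,2]>.05)&(C[:,2]<.085)])): print(n,nm,len(k),np.percentile(k[:,0],[2,10]).round(4) if len(k) else None)
E
```

```text
t: 24.8
eef_pos: [0.5945, -0.3026, 0.2335]
ee_rot: [-3.141, 0.0, -2.55]
force: [0.3, 0.4, 0.5]
width: 0.0004
t 24.8 p [ 0.5945 -0.3026  0.2335] yaw [-1.7999e+02  2.0000e-02 -1.4608e+02] F [0.3 0.4 0.5] w 0.0004 q [-0.18  0.34  0.   -0.   -1.23 -0.8 ]
cab [-0.3321 -0.4054  0.2335]
scene carton 264 ((791.9013061523438, 283.8265686035156), (124.24051666259766, 58.2105827331543), 78.19178009033203)
stack ((436.204833984375, -206.4925537109375), 62.13125991821289)
scene up 20 [-0.0087 -0.0085]
scene low 30 [-0.0086 -0.0084]
top carton 2967 ((745.0005493164062, 311.28814697265625), (102.39395904541016, 130.10809326171875), 46.633480072021484)
stack ((409.00213623046875, -257.474365234375), 6.863316059112549)
top up 821 [-0.0208 -0.0176]
top low 469 [-0.021  -0.0192]
```

View pics/scene12.png

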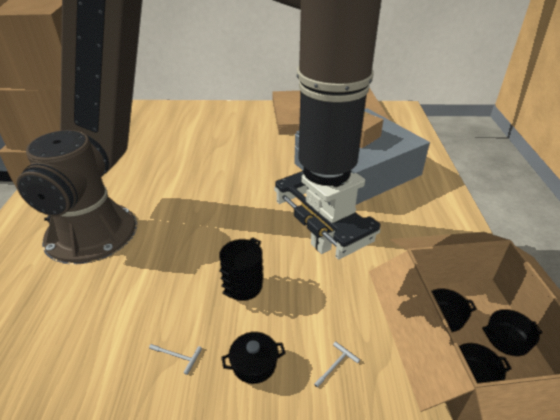

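The carton (745, 311 mm) and the stack (436, −206 mm) are where they started. Both lips are at home and the arm touches nothing.

```bash
python3 -c "
from station import arm
print(arm.job_done())"
```

```text
the job is handed in; nothing more can be done
None
```

The job is handed in: the wrench lies flat in the lower drawer's front bay and both drawers are shut. The arm's clock read about 25 s.

**What I did**
- I pushed the upper drawer home first, because it covered the bay.
- I then eased the lower drawer about 6 mm further open, to its stop, so the gripper body would clear the cabinet front.
- I gripped the large wrench across its shaft and lowered it in small steps. I released it once the force showed it resting on the bay floor.
- I pushed the lower drawer shut, slowing to about 30 mm/s through the catch.

**Last checks**
- **Drawers:** both pulls stood about 21 mm out from the cabinet front, against 22 mm when home. At each drawer's catch the push force rose to about 5–6 N, then fell to zero.
- **Wrench:** after release its top measured 30–33 mm above the bench, so it lay flat on the 19 mm floor. I could not see it again once the drawer was shut.
- **Bystanders:** the carton and the pot stack measured where they began. I checked the lidded pot by eye only, and it looked unmoved.
- **Disagreements:** two readings in the last check were wrong. The scene view's carton reading and the top view's stack reading were off because the arm or the angle hid part of each. The other camera gave the starting position for both. The scene view also could no longer see the pulls, so the last drawer reading comes from the top view alone. Both cameras had agreed about a second earlier.

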